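Fill the table caddy

ROBOT

A 6-joint arm with a two-finger parallel gripper is mounted at the origin on the work surface. World frame = base frame: x ahead of the robot, y to its left, z up, the work surface at z = 0. Lengths are in mm, angles in rad, forces in N, time in s.
With the tool pointing down it reaches from about 350 to 775 mm from the base axis. Payload 7.3 kg.
Tool frame: the origin (TCP) lies midway between the tips of the shut fingers; the grasp point (between the pads) lies 19 mm behind it; z points along the fingers, y is the line along which they close (so a half turn about z gives the same grasp; the last joint's range is limited). The gripper opens to 92 mm and grips with 3 to 60 N. Pads are 19 mm wide; open, the fingers measure 130 mm over their backs; the gripper's body (75 mm by 190 mm) begins 47 mm behind the grasp point.
Start: joints at [-1.31, 0.342, 1.524, -0, 1.275, -0.146], TCP at [207.752, -482.166, 226.741] pointing down, gripper open.
Joint ranges: [-2.53, 2.53], [-0.77, 2.02], [0.04, 2.7], [-1, 4.14], [0.28, 2.66], [-3.11, 3.11]. Speed limits (rad/s): [2.57, 2.57, 3.14, 3.14, 3.14, 3.14].

INTERFACE

Orientations are given as [roll, pitch, yaw] about the fixed x, y, z axes, in that order (R = Rz(yaw) Ry(pitch) Rx(roll)).
In Python, from plant import get_obs, capture, camera_model, close_job, search_frame, regions_of, pinpoint gives the robot as it stands. The module is installed in compiled form; this text tells all that it offers.
- The arm moves only by the shell command python3 -m pendant 'ROWS'. ROWS is JSON, one flat list of numbers, 7 for each row, row after row: the shift along the tool's x, y, z in units of 30 mm (1.0 is 30 mm), then the turn, a rotation vector about the tool's x, y, z in units of 4 degrees (1.0 is 4 degrees), then the closure, from -1 (fully open) to 1 (shut), so that 0 is half open. In form: [dx, dy, dz, wx, wy, wz, gripper, dx, dy, dz, wx, wy, wz, gripper, ...]. A call has 1 to 12 rows; each row shifts and turns the commanded pose from where the row before left it, along the tool's axes as they then stand; what a row does not reach is not made up. A row lasts 1/10 s, in which the tool goes at most 50 mm and 8.59 degrees, less where a joint would pass 70% of its speed; a pose out of reach is approached as far as the arm can. A call with a number of a shift or a turn outside -1 to 1 is refused whole. A call with a gripper value outside its range is refused whole. The fingers move at their own pace and stop on an object; the grip force is fixed at half the most. Time passes only in rows, so rows that do not move let the fingers close. It gives the time, the measured TCP pose, the force, the opening and the grip force at its end, in the units of the state.
- get_obs(): the state, without advancing time (a new reading comes with each control period).
- capture(name): name is "side" or "top"; returns the picture (400x640x3 uint8, red, green, blue); there is no depth.
- camera_model(name): a dict with "fov_y" (degrees; the focal length in pixels is half the picture's height over the tangent of half this angle, whatever the lens; pixels are square), "cx", "cy" (the principal point, pixels), "D" ([k1, k2, p1, p2, k3] as OpenCV has them; the pictures are not rectified), "pose" (4x4, takes a point from camera to world coordinates). Camera axes: x right, y up, looking along -z (the intrinsics and any distortion apply to the point x, -y, -z); pixel columns grow to the right and rows downward; lengths in mm; the calibration is good to about 2 mm. A picture is of the moment at which its call begins. camera_model takes no time and is no camera call.
- close_job(): hands the job in; it is judged then, once.
Trained networks look in the newest picture that a camera, given by its name, has taken for a name from the list of things; names that differ only in an ending like _2 or _b are one class to them, and where a whole thing is asked for, a point or a joint stands for the part that bears it (a point fixed in the world has none). Each returns a list of dicts, best first, with "score" (0 to 1); they miss things now and then, are a little off and sometimes report something else, mostly with a low value. They report only what shows in the picture. A call takes as long as a camera call.
- search_frame(camera, thing): "location" ([column, row] in pixels, amid what is visible of it).
- regions_of(camera, thing): "pixels" (400x640 bool, what is visible of it) and "location" ([column, row] in pixels, amid what is visible of it).
- pinpoint(camera, thing): "location" ([column, row] in pixels: a listed point, or the origin of a listed thing).
The state is a dict: "time": time; "joint_positions": joint angles; "dq": joint speeds; "tau": joint torques, N m; "tool_pos": TCP position; "tcp_rot": TCP orientation; "contact_force": force on the tool from outside, world axes, zero at the start; "moment": the same for the moment, N m; "grip_width": finger opening in mm; "finger_force": force on a finger pad.
Only numpy, scipy, OpenCV 4.12 (cv2) and the standard library are available. Lean on these libraries where they do the work, as an engineer would, in place of code of your own. Each camera call takes 0.05 s, during which the arm holds its last target. There are 200 camera calls.

TASK

Fill the wooden caddy for lunch with four things, standing upright one to a compartment: the lidded jar in the widest compartment, then along the row the square tin, the pepper mill, and the slim salt shaker in the narrowest one at the other end. Set each one down on the caddy's floor without dropping it or knocking it over, and leave the lidless jar, the oblong tin, the fat shaker, the bottle and the mug where they stand.

Things in the scene. Friction and masses are not known exactly. Their poses are not given: they have to be found in the camera images.
- caddy: open wooden caddy, fixed, 88 (its x) x 278 (its y) x 38 mm high, floor 5 mm thick, walls and dividers 4 mm. Origin: centre of underside, z up. Four compartments in a row along y, each 80 mm in x, narrowing from the +y to the -y end: 80 mm wide in y (centre y = +95 mm), 66 mm (y = +18 mm), 60 mm (y = -49 mm), 52 mm (y = -109 mm)
- jar: round terracotta jar closed with a flat light-wood lid, 62 mm diameter, 84 mm tall (straight side up to 70 mm, lid 58 mm diameter above). Origin: centre of the underside, z up
- tin: square metal tin with a lid, 46 x 46 mm, 86 mm tall (straight side up to 74 mm, lid 44 mm above), sides along its x and y. Origin: centre of the underside, z up
- mill: turned dark-wood pepper mill, 106 mm tall: foot 46 mm diameter, waist 34 mm at 45 mm height, straight head 44 mm diameter from 66 to 94 mm height, small steel knob on top. Origin: centre of the underside, z up
- shaker: slim salt shaker, 36 mm diameter, 84 mm tall: white ceramic with a domed steel cap (cap from 62 mm up, straight to 76 mm). Origin: centre of the underside, z up
- open_jar: look-alike that stays: terracotta jar like the other but open, without lid, 62 mm diameter, 74 mm tall. Origin: centre of the underside, z up
- oblong_tin: look-alike that stays: metal tin that is oblong, not square, 46 mm (x) by 74 mm (y), 86 mm tall. Origin: centre of the underside, z up
- fat_shaker: look-alike that stays: thick white shaker with domed steel cap, 58 mm diameter, 98 mm tall. Origin: centre of the underside, z up
- bottle: bystander: green glass bottle, 64 mm diameter, 200 mm tall. Origin: centre of the underside, z up
- mug: bystander: blue ceramic mug, 80 mm diameter, 90 mm tall, handle towards its y. Origin: centre of the underside, z up

How it is judged (in metres and radians):
At the end, for the whole second after the job is handed in: Jar, square tin, mill and slim shaker are at rest on the caddy floor (underside under 10 mm above the caddy underside), upright within 0.12 rad, each anywhere in its own compartment, widest to narrowest; the other five are upright within 0.15 rad and within 30 mm of their starts (x of jar in the frame of caddy between -0.012 and 0.012 m and y of jar in the frame of caddy between 0.083 and 0.107 m and z of jar in the frame of caddy between 0 and 0.01 m and angle between each of jar, tin, mill, shaker's own z axis and vertical below 0.12 rad and linear speed of each of jar, tin, mill, shaker below 0.02 m/s and angular speed of each of jar, tin, mill, shaker below 0.2 rad/s and x of tin in the frame of caddy between -0.02 and 0.02 m and y of tin in the frame of caddy between 0.005 and 0.031 m and z of tin in the frame of caddy between 0 and 0.01 m and x of mill in the frame of caddy between -0.02 and 0.02 m and y of mill in the frame of caddy between -0.059 and -0.039 m and z of mill in the frame of caddy between 0 and 0.01 m and x of shaker in the frame of caddy between -0.025 and 0.025 m and y of shaker in the frame of caddy between -0.12 and -0.098 m and z of shaker in the frame of caddy between 0 and 0.01 m and distance of each of open_jar, oblong_tin, fat_shaker, bottle, mug from where it was at the start of the episode below 0.03 m and angle between each of open_jar, oblong_tin, fat_shaker, bottle, mug's own z axis and vertical below 0.15 rad); the robot touches nothing.
It fails at once if a thing that does not belong in the caddy is moved more than 30 mm or tipped (distance of any of open_jar, oblong_tin, fat_shaker, bottle, mug from where it was at the start of the episode above 0.03 m or angle between any of open_jar, oblong_tin, fat_shaker, bottle, mug's own z axis and vertical above 0.3 rad).
It fails at once if one of the four things is dropped, thrown or knocked over (moves faster than 0.7 m/s while not in the fingers) ((linear speed of jar above 0.7 m/s and contact force between jar and the fingers below 0.05 N) or (linear speed of tin above 0.7 m/s and contact force between tin and the fingers below 0.05 N) or (linear speed of mill above 0.7 m/s and contact force between mill and the fingers below 0.05 N) or (linear speed of shaker above 0.7 m/s and contact force between shaker and the fingers below 0.05 N)).
It also fails if it takes over 112 s, if anything falls off the work surface, if the arm or the gripper's body presses on something with over 40 N, if the wrist force passes 120 N, or if a joint passes its speed limit or range.

## Working session

There is one attempt and no reset: what is moved stays moved. The work goes in short steps, Python scripts to look and compute and a shell command to move; the robot and the scene stay as the last step left them, time stands still between calls to the robot, and variables do not carry over. Pictures are saved under pics/ and viewed, at most 14 in all, crops included, and the job is handed in when it is done.

```bash
mkdir -p pics; python3 - <<'E'
from plant import *
import cv2
for c in("side","top"):
    cv2.imwrite(f"pics/{c}0.png",capture(c)[...,::-1]); m=camera_model(c); print(c,m)
o=get_obs();print(o)
E
```

```text
side {'fov_y': 46.40759483115356, 'cx': 313.4837789549535, 'cy': 198.78750009682346, 'D': array([-0.10879364,  0.        ,  0.        ,  0.        ,  0.        ]), 'pose': array([[-9.71937424e-01,  1.16667617e-01, -2.04270190e-01,
         2.99012186e+02],
       [-2.35027111e-01, -5.18494447e-01,  8.22147046e-01,
         9.77984642e+02],
       [-9.99502258e-03,  8.47084515e-01,  5.31364210e-01,
         6.64557383e+02],
       [ 0.00000000e+00,  0.00000000e+00,  0.00000000e+00,
         1.00000000e+00]])}
top {'fov_y': 52.151195225785, 'cx': 318.67524170148965, 'cy': 196.1690456979142, 'D': array([-0.05119613,  0.        ,  0.        ,  0.        ,  0.        ]), 'pose': array([[-4.76043720e-03,  9.95952321e-01, -8.97569680e-02,
         4.23808069e+02],
       [-9.99899000e-01, -3.53880399e-03,  1.37646846e-02,
         2.19685165e+01],
       [ 1.33913372e-02,  8.98134285e-02,  9.95868576e-01,
         1.31343949e+03],
       [ 0.00000000e+00,  0.00000000e+00,  0.00000000e+00,
         1.00000000e+00]])}
{'time': 0.1, 'joint_positions': array([-1.30998816e+00,  3.42683797e-01,  1.52487185e+00,  2.29207938e-05,
        1.27541786e+00, -1.46014751e-01]), 'dq': array([ 0.00052226, -0.00060762, -0.00167371, -0.0004744 , -0.00156842,
       -0.00134609]), 'tau': array([ 1.39638294e-03, -4.32001805e+01, -2.44695801e+01,  7.18713831e-02,
        5.25778206e-02, -3.83973736e-05]), 'tool_pos': array([ 207.66907616, -481.8057087 ,  226.1158304 ]), 'tcp_rot': array([-3.14022968e+00, -2.22595248e-04,  4.06816075e-01]), 'contact_force': array([ 0.51708539, -0.10163379, -0.31174815]), 'moment': array([ 0.00952857,  0.00767629, -0.05630979]), 'finger_force': 0.0, 'grip_width': 91.73783999350894}
```

View pics/top0.png

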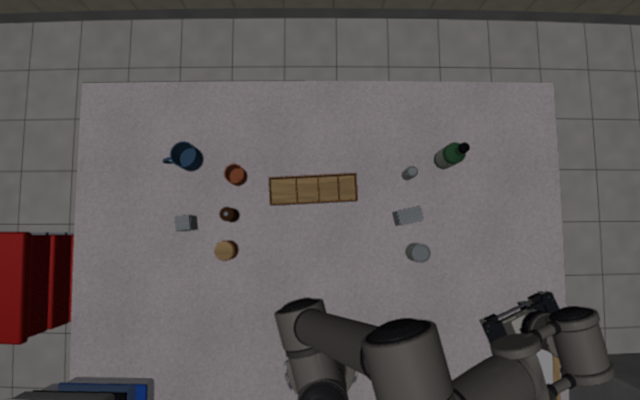

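View pics/side0.png

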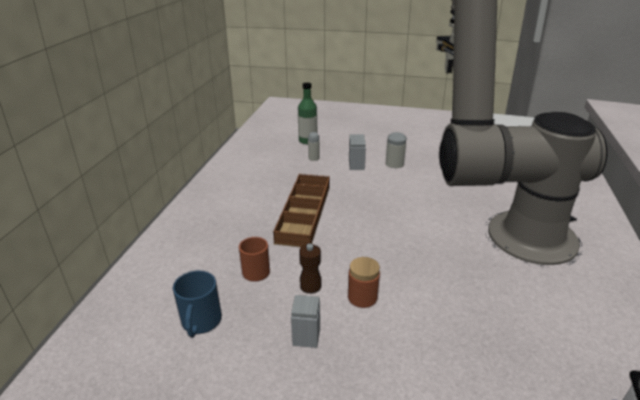

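```bash
cat > h.py <<'E'
import numpy as np, cv2
from plant import *
def KD(c):
    m=camera_model(c); f=200/np.tan(np.radians(m["fov_y"]/2))
    return np.array([[f,0,m["cx"]],[0,f,m["cy"]],[0,0,1]]),m["D"],m["pose"]
def px2w(c,p,z):
    K,D,T=KD(c); u=cv2.undistortPoints(np.array([[p]],float),K,D)[0,0]
    d=T[:3,:3]@[u[0],-u[1],-1]; return T[:3,3]+d*(z-T[2,3])/d[2]
def w2px(c,P):
    K,D,T=KD(c); q=(np.atleast_2d(P)-T[:3,3])@T[:3,:3]*[1,-1,-1]
    return cv2.projectPoints(q,np.zeros(3),np.zeros(3),K,D)[0][:,0]
E
python3 - <<'E'
from h import *
np.set_printoptions(precision=1,suppress=True)
capture("top");capture("side")
for n in "caddy jar tin mill shaker open_jar oblong_tin fat_shaker bottle mug".split():
    for c in("top","side"):
        for r in pinpoint(c,n)[:3]:
            print(n,c,round(r["score"],2),np.array(r["location"]),px2w(c,r["location"],0)[:2])
E
```

```text
caddy top 0.71 [310.9 188.7] [566.5  28.8]
caddy top 0.4 [191.3 223.9] [454.2 413.3]
caddy side 0.8 [301.7 217.5] [562.6  42.6]
jar top 0.81 [232.8 247.3] [379.3 278.7]
jar side 0.62 [362.4 298.3] [370.4 293.5]
tin top 0.88 [194.1 225.9] [447.8 404.1]
tin side 0.87 [305.7 334.5] [457.8 410.6]
mill top 0.84 [232.6 213.2] [488.2 280.7]
mill top 0.21 [443.2 156.9] [ 670.3 -406.1]
mill side 0.74 [311.7 284.6] [479.2 276.9]
mill side 0.72 [316.7 155.7] [ 604.6 -300.4]
mill side 0.16 [356.1 163.8] [ 475.  -273.5]
shaker top 0.5 [405.9 177.1] [ 603.6 -280.7]
shaker side 0.69 [313.  155.3] [ 616.6 -300.6]
open_jar top 0.96 [236.5 180. ] [595.7 269.6]
open_jar side 0.71 [354.4 164. ] [ 479.8 -271.1]
open_jar side 0.63 [257.1 275.5] [599.5 275.8]
oblong_tin top 0.65 [402.6 216.6] [ 475.  -266.9]
oblong_tin side 0.65 [355.1 164.8] [ 476.9 -266.4]
oblong_tin side 0.21 [198.7 319.8] [666.9 423.7]
fat_shaker top 0.86 [412.2 251.4] [ 363.1 -295.5]
fat_shaker top 0.71 [232.1 215. ] [482.4 282.2]
fat_shaker side 0.75 [394.9 165.7] [ 358.5 -287.4]
bottle top 0.98 [439.9 159.2] [ 662.6 -394.8]
bottle side 0.94 [309.3 140. ] [ 655.6 -408.7]
mug top 0.95 [192.2 160.1] [661.6 415.2]
mug side 0.83 [199.5 315.7] [670.  413.4]
```

The top view has +y to the left and +x up. The caddy is at px (313,189), with its widest compartment at the +y end. Jar, tin and mill are on the left at (226,250), (186,222) and (229,214); the slim shaker is on the right at (410,173). The side view agrees. Next I'll fit the models to the masks.

```bash
cat > fit.py <<'E'
from h import *
from scipy.optimize import minimize
a=np.linspace(0,2*np.pi,40)[:-1]
disc=lambda d,z:np.c_[d/2*np.cos(a),d/2*np.sin(a),0*a+z]
def box(x,y,z):return np.array([[i*x/2,j*y/2,z] for i in(-1,1) for j in(-1,1)])
M={"jar":[disc(62,0),disc(62,70),disc(58,84)],"shaker":[disc(36,0),disc(36,76),disc(18,84)],
"mill":[disc(46,0),disc(34,45),disc(44,66),disc(44,94),disc(12,106)],
"tin":[box(46,46,0),box(46,46,74),box(44,44,86)],"caddy":[box(88,278,0),box(88,278,38)]}
S=4
def render(c,n,p):
    R=cv2.Rodrigues(np.array([0,0,p[2]]))[0]; im=np.zeros((400*S,640*S),np.uint8)
    L=M[n]
    for A,B in zip(L,L[1:]):
        P=np.r_[A,B]@R.T+[p[0],p[1],0]
        q=(w2px(c,P)+.5)*S-.5
        cv2.fillConvexPoly(im,cv2.convexHull(np.round(q*16).astype(np.int32)),255,shift=4)
    return cv2.resize(im,(640,400),interpolation=cv2.INTER_AREA)/255.
def fit(n,p0,cams=("top","side"),yaw=False):
    out={}
    ms={}
    for c in cams:
        w=[(np.hypot(*(np.array(r["location"])-w2px(c,[p0[0],p0[1],40])[0])),r) for r in regions_of(c,n)]
        w=[x for x in w if x[0]<20]
        if w: ms[c]=w[0][1]["pixels"].astype(float)
    def cost(p,cs):
        s=0
        for c in cs:
            r=render(c,n,p); m=cv2.GaussianBlur(ms[c],(0,0),1); r=cv2.GaussianBlur(r,(0,0),1)
            s+=((r-m)**2).sum()/ms[c].sum()
        return s
    for cs in [tuple(ms)]+[(c,) for c in ms]:
        sc=np.array([1,1,.02])[:3 if yaw else 2]
        g=lambda v:cost(np.r_[v*sc,[] if yaw else [p0[2]]],cs)
        v0=np.array(p0[:len(sc)])/sc
        r=minimize(g,v0,method="Nelder-Mead",options=dict(initial_simplex=np.vstack([v0]+[v0+6*e for e in np.eye(len(sc))]),xatol=.1,fatol=1e-5))
        print(n,cs,np.round(r.x*sc,3),round(r.fun,3))
E
python3 - <<'E'
from fit import *
capture("top");capture("side")
fit("caddy",[565,35,.03],yaw=True)
fit("jar",[375,286,0]);fit("tin",[453,407,.0],yaw=True);fit("mill",[484,279,0]);fit("shaker",[610,-293,0])
E
```

```text
caddy ('top', 'side') [5.63018e+02 2.23990e+01 4.70000e-02] 0.014
caddy ('top',) [5.62841e+02 2.31040e+01 4.80000e-02] 0.002
caddy ('side',) [5.62982e+02 2.04550e+01 4.50000e-02] 0.011
jar ('side',) [370.887 290.213] 0.009
jar ('side',) [370.887 290.213] 0.009
tin ('top', 'side') [4.56101e+02 4.16565e+02 1.09000e-01] 0.039
tin ('top',) [4.56372e+02 4.16853e+02 4.30000e-02] 0.027
tin ('side',) [4.55359e+02 4.16948e+02 1.41000e-01] 0.004
mill ('top', 'side') [481.283 281.783] 0.018
mill ('top',) [482.002 282.478] 0.002
mill ('side',) [481.209 279.83 ] 0.009
shaker ('top', 'side') [ 610.94  -282.832] 0.024
shaker ('top',) [ 610.862 -283.122] 0.005
shaker ('side',) [ 611.189 -282.648] 0.018
```

Fits are consistent to about 2 mm, apart from the tin's yaw. Caddy is at (563, 22.5), yaw 0.047. First I'll turn the tool to yaw π/2, so tool x is world y and tool y is world x, then go over the shaker.

```bash
python3 -m pendant '[0,0,0,0,0,-0.98,-1, 0,0,0,0,0,-0.98,-1, 0,0,0,0,0,-0.98,-1, 0,0,0,0,0,-0.98,-1, 0,0,0,0,0,-0.98,-1, 0,0,0,0,0,-0.98,-1, 0,0,0,0,0,-0.98,-1, 0,0,0,0,0,-0.98,-1, 0,0,0,0,0,-0.98,-1]' && python3 -m pendant '[0,0,0,0,0,-0.98,-1, 0,0,0,0,0,-0.98,-1, 0,0,0,0,0,-0.98,-1, 0,0,0,0,0,-0.98,-1, 0,0,0,0,0,-0.98,-1, 0,0,0,0,0,-0.98,-1, 0,0,0,0,0,-0.98,-1, 0,0,0,0,0,-0.98,-1, 0,0,0,0,0,0,-1]'
```

```text
time: 2.7
tool_pos: [207.7, -482.2, 226.7]
tcp_rot: [3.142, 0.0, 1.025]
contact_force: [0.2, 0.5, 1.2]
grip_width: 91.7
finger_force: 0.0
time: 3.6
tool_pos: [207.7, -482.2, 226.7]
tcp_rot: [3.142, 0.0, 1.57]
contact_force: [0.1, -0.0, -0.1]
grip_width: 91.8
finger_force: 0.0
```

```bash
python3 -m pendant '[0.44,0.9,0,0,0,0,-1, 0.44,0.9,0,0,0,0,-1, 0.44,0.9,0,0,0,0,-1, 0.44,0.9,0,0,0,0,-1, 0.44,0.9,0,0,0,0,-1, 0.44,0.9,0,0,0,0,-1, 0.44,0.9,0,0,0,0,-1, 0.44,0.9,0,0,0,0,-1]' && python3 -m pendant '[0.44,0.9,0,0,0,0,-1, 0.44,0.9,0,0,0,0,-1, 0.44,0.9,0,0,0,0,-1, 0.44,0.9,0,0,0,0,-1, 0.44,0.9,0,0,0,0,-1, 0.44,0.9,0,0,0,0,-1, 0.44,0.9,0,0,0,0,-1, 0,0,0,0,0,0,-1, 0,0,0,0,0,0,-1]' 
python3 - <<'E'
from plant import *
import cv2
a=cv2.resize(capture("top")[100:300,340:540],(600,600),interpolation=2)
cv2.imwrite("pics/t1.png",a[...,::-1])
E
```

```text
time: 4.4
tool_pos: [424.9, -376.1, 226.7]
tcp_rot: [3.142, 0.0, 1.568]
contact_force: [0.0, -1.1, 0.1]
grip_width: 91.8
finger_force: 0.0
time: 5.3
tool_pos: [612.9, -284.2, 226.1]
tcp_rot: [-3.141, -0.0, 1.57]
contact_force: [-0.1, -0.8, 0.2]
grip_width: 91.8
finger_force: 0.0
```

View pics/t1.png

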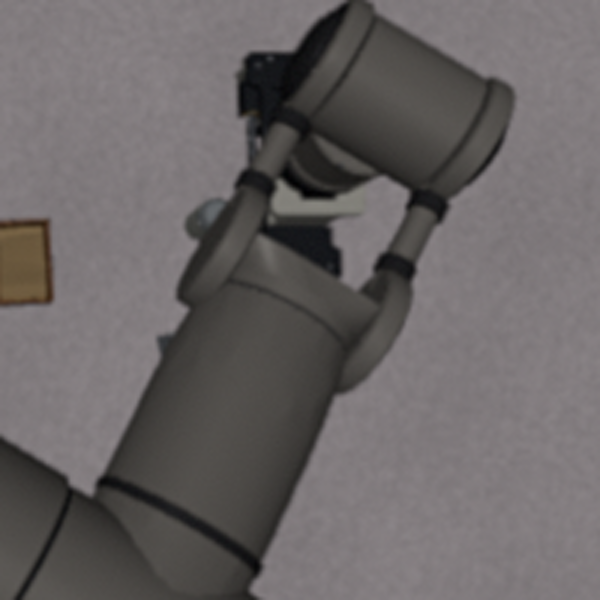

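The shaker is at crop (207,215), i.e. px (409,172), and the gripper sits over it, displaced by parallax. Descending to a tip height of 46 mm and gripping.

```bash
python3 -m pendant '[0.04,-0.06,0.5,0,0,0,-1, 0,0,0.8,0,0,0,-1, 0,0,0.9,0,0,0,-1, 0,0,0.9,0,0,0,-1, 0,0,0.9,0,0,0,-1, 0,0,0.8,0,0,0,-1, 0,0,0.7,0,0,0,-1, 0,0,0.5,0,0,0,-1, 0,0,0,0,0,0,-1, 0,0,0,0,0,0,-1]' && python3 -m pendant '[0,0,0,0,0,0,0, 0,0,0,0,0,0,0.2, 0,0,0,0,0,0,0.4, 0,0,0,0,0,0,0.6,0,0,0,0,0,0,0.8, 0,0,0,0,0,0,1, 0,0,0,0,0,0,1, 0,0,0,0,0,0,1, 0,0,0,0,0,0,1]'
```

```text
time: 6.35
tool_pos: [611.1, -284.0, 47.5]
tcp_rot: [3.141, 0.001, 1.569]
contact_force: [-0.7, 0.3, 0.6]
grip_width: 91.5
finger_force: 0.0
time: 7.25
tool_pos: [611.1, -283.3, 46.7]
tcp_rot: [-3.141, 0.0, 1.57]
contact_force: [-0.3, 0.4, -1.0]
grip_width: 35.3
finger_force: 30.0
```

```bash
python3 -m pendant '[0,0,-0.3,0,0,0,1, 0,0,-0.6,0,0,0,1, 0,0,-0.8,0,0,0,1, 0,0,-0.7,0,0,0,1, 0,0,-0.6,0,0,0,1, 0.27,-0.03,0,0,0,0,1, 0.5,-0.1,0,0,0,0,1, 0.7,-0.2,0,0,0,0,1, 0.8,-0.2,0,0,0,0,1, 0.8,-0.2,0,0,0,0,1]' && python3 -m pendant '[0.8,-0.2,0,0,0,0,1, 0.8,-0.2,0,0,0,0,1, 0.8,-0.2,0,0,0,0,1, 0.6,-0.1,0,0,0,0,1, 0.5,0,0,0,0,0,1, 0,0,0,0,0,0,1, 0,0,0,0,0,0,1]' 
python3 - <<'E'
from plant import *
import cv2
a=cv2.resize(capture("side")[100:250,230:430],(800,600),interpolation=2)
cv2.imwrite("pics/s2.png",a[...,::-1])
E
```

```text
time: 8.25
tool_pos: [588.3, -189.6, 135.6]
tcp_rot: [-3.14, -0.001, 1.57]
contact_force: [0.5, 0.2, -0.4]
grip_width: 35.5
finger_force: 30.0
time: 8.95
tool_pos: [568.7, -86.4, 136.6]
tcp_rot: [3.141, 0.001, 1.571]
contact_force: [-0.1, -0.1, -1.0]
grip_width: 35.0
finger_force: 30.0
```

View pics/s2.png

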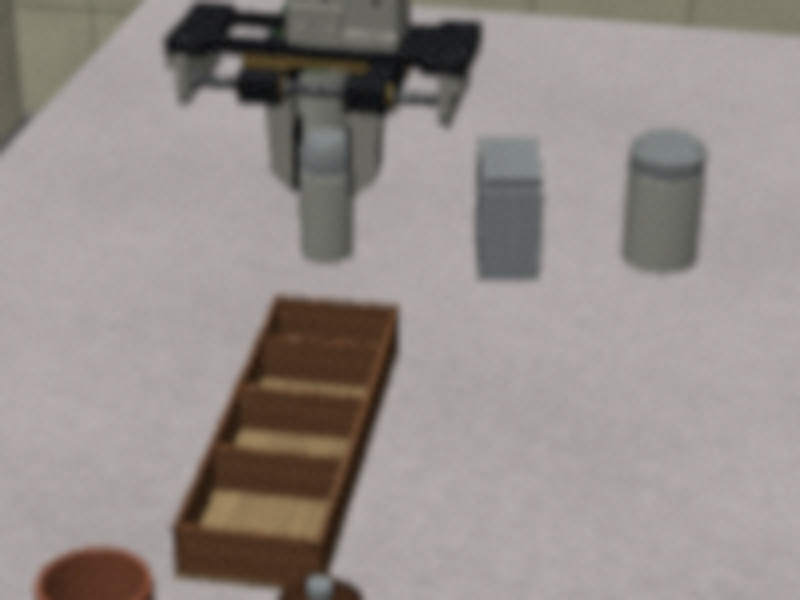

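The shaker hangs upright at crop (327,200), above the far (narrow) end of the caddy, whose near-end corners are at crop (180,530)–(330,560). Lowering it.

```bash
python3 -m pendant '[0,0,0.4,0,0,0,1, 0,0,0.6,0,0,0,1, 0,0,0.6,0,0,0,1, 0,0,0.5,0,0,0,1, 0,0,0.3,0,0,0,1, 0,0,0.2,0,0,0,1, 0,0,0.1,0,0,0,1, 0,0,0.06,0,0,0,1, 0,0,0.04,0,0,0,1, 0,0,0,0,0,0,1, 0,0,0,0,0,0,1]'
```

```text
time: 10.1
tool_pos: [568.7, -86.3, 53.1]
tcp_rot: [3.141, 0.0, 1.57]
contact_force: [0.6, -0.0, -1.4]
grip_width: 35.6
finger_force: 30.0
```

```bash
python3 -m pendant '[0,0,0.03,0,0,0,1, 0,0,0.03,0,0,0,1, 0,0,0,0,0,0,1]'
```

```text
time: 10.4
tool_pos: [568.7, -86.2, 51.6]
tcp_rot: [3.141, 0.0, 1.57]
contact_force: [-0.8, 0.4, 4.5]
grip_width: 34.9
finger_force: 30.0
```

Contact with the floor at 4.5 N. Releasing, raising, and travelling to the mill.

```bash
python3 -m pendant '[0,0,0,0,0,0,0.2, 0,0,0,0,0,0,-0.2, 0,0,0,0,0,0,-0.6, 0,0,0,0,0,0,-1, 0,0,-0.3,0,0,0,-1, 0,0,-0.7,0,0,0,-1, 0,0,-0.8,0,0,0,-1, 0,0,-0.7,0,0,0,-1, 0,0,-0.5,0,0,0,-1]' && python3 -m pendant '[0.4,-0.1,0,0,0,0,-1, 0.86,-0.2,0,0,0,0,-1, 0.9,-0.2,0,0,0,0,-1, 0.9,-0.2,0,0,0,0,-1, 0.9,-0.2,0,0,0,0,-1, 0.9,-0.2,0,0,0,0,-1, 0.9,-0.2,0,0,0,0,-1, 0.9,-0.2,0,0,0,0,-1]' && python3 -m pendant '[0.9,-0.2,0,0,0,0,-1, 0.9,-0.2,0,0,0,0,-1, 0.9,-0.2,0,0,0,0,-1, 0.9,-0.2,0,0,0,0,-1, 0.9,-0.2,0,0,0,0,-1, 0.7,-0.2,0,0,0,0,-1, 0.4,-0.2,0,0,0,0,-1, 0,0,0,0,0,0,-1, 0,0,0,0,0,0,-1]'
python3 - <<'E'
from fit import *
import cv2
a=capture("side")
cv2.imwrite("pics/s3.png",cv2.resize(a[100:340,180:500],(800,600),interpolation=2)[...,::-1])
M["shaker"]=[m+[0,0,5] for m in M["shaker"]]
fit("shaker",[568,-86,0],("side",))
E
```

```text
time: 11.3
tool_pos: [569.0, -86.4, 143.2]
tcp_rot: [3.139, 0.001, 1.57]
contact_force: [-0.1, 0.3, -0.3]
grip_width: 91.3
finger_force: 0.0
time: 12.1
tool_pos: [522.2, 115.4, 140.2]
tcp_rot: [-3.14, -0.0, 1.57]
contact_force: [0.2, -0.8, 0.4]
grip_width: 92.0
finger_force: 0.0
time: 13.0
tool_pos: [481.4, 281.3, 140.6]
tcp_rot: [-3.141, 0.001, 1.57]
contact_force: [0.1, -0.2, 0.0]
grip_width: 92.2
finger_force: 0.0
shaker () [568. -86.] 0.0
```

View pics/s3.png

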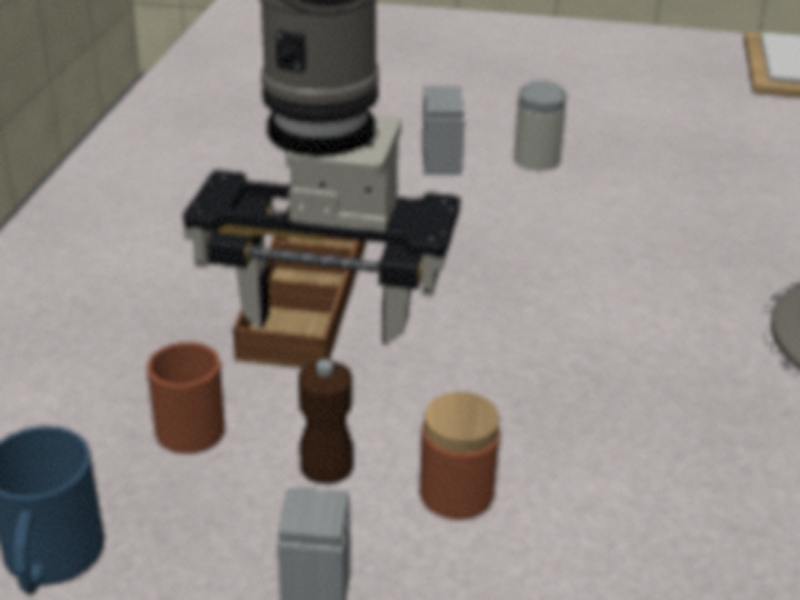

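The open fingers straddle the mill, with its knob at crop (325,367). The caddy hides behind the gripper. Descending and gripping the mill's head.

```bash
python3 -m pendant '[0,0.02,0.4,0,0,0,-1, 0,0,0.6,0,0,0,-1, 0,0,0.7,0,0,0,-1, 0,0,0.5,0,0,0,-1, 0,0,0.4,0,0,0,-1, 0,0,0,0,0,0,-1, 0,0,0,0,0,0,-1, 0,0,0,0,0,0,-0.2, 0,0,0,0,0,0,0.2, 0,0,0,0,0,0,0.5, 0,0,0,0,0,0,0.8, 0,0,0,0,0,0,1]' && python3 -m pendant '[0,0,0,0,0,0,1, 0,0,0,0,0,0,1]'
```

```text
time: 14.3
tool_pos: [482.4, 281.7, 63.1]
tcp_rot: [3.141, -0.0, 1.57]
contact_force: [0.6, 0.7, 0.2]
grip_width: 56.4
finger_force: 0.0
time: 14.5
tool_pos: [482.3, 281.7, 62.9]
tcp_rot: [-3.141, 0.0, 1.57]
contact_force: [0.8, -0.9, 1.1]
grip_width: 43.0
finger_force: 30.0
```

```bash
python3 -m pendant '[0,0,-0.3,0,0,0,1, 0,0,-0.6,0,0,0,1, 0,0,-0.8,0,0,0,1, 0,0,-0.8,0,0,0,1, 0,0,-0.7,0,0,0,1, -0.3,0.07,0,0,0,0,1, -0.6,0.2,0,0,0,0,1, -0.8,0.2,0,0,0,0,1, -0.8,0.2,0,0,0,0,1, -0.8,0.2,0,0,0,0,1]' && python3 -m pendant '[-0.8,0.2,0,0,0,0,1, -0.8,0.2,0,0,0,0,1, -0.8,0.2,0,0,0,0,1, -0.8,0.2,0,0,0,0,1, -0.8,0.2,0,0,0,0,1, -0.8,0.3,0,0,0,0,1, -0.8,0.3,0,0,0,0,1, -0.6,0.3,0,0,0,0,1, -0.5,0.2,0,0,0,0,1, -0.3,0,0,0,0,0,1, 0,0,0,0,0,0,1, 0,0,0,0,0,0,1]' 
python3 - <<'E'
from plant import *
import cv2
a=cv2.resize(capture("side")[100:280,220:460],(800,600),interpolation=2)
cv2.imwrite("pics/s4.png",a[...,::-1])
E
```

```text
time: 15.5
tool_pos: [507.9, 181.0, 157.7]
tcp_rot: [-3.14, 0.001, 1.57]
contact_force: [0.1, 0.2, -0.8]
grip_width: 43.3
finger_force: 30.0
time: 16.7
tool_pos: [570.6, -26.9, 158.6]
tcp_rot: [-3.141, -0.0, 1.57]
contact_force: [0.1, 0.4, -0.4]
grip_width: 43.5
finger_force: 30.0
```

View pics/s4.png

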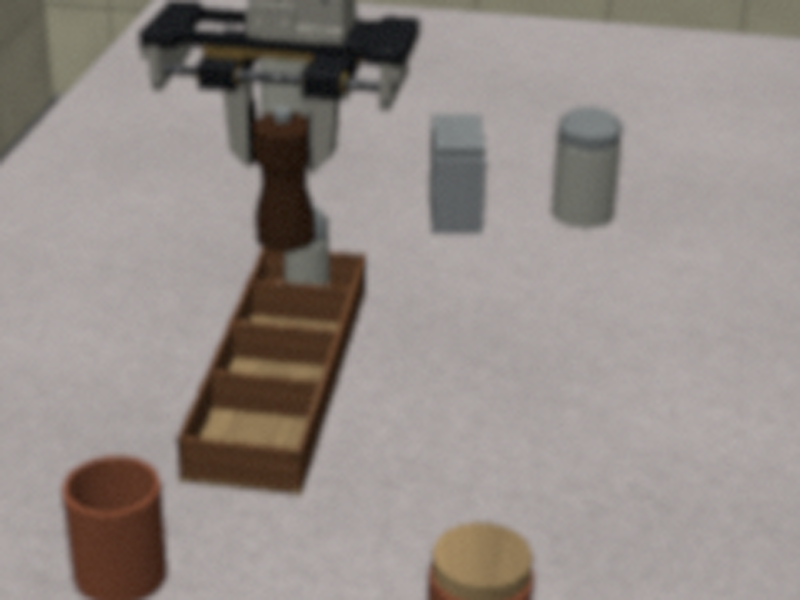

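The shaker stands in the far compartment at crop (307,250), and the mill hangs in front of it at (285,185). Trimming x by -5 mm and lowering.

```bash
python3 -m pendant '[0.02,-0.17,0.3,0,0,0,1, 0,0,0.6,0,0,0,1, 0,0,0.7,0,0,0,1, 0,0,0.6,0,0,0,1, 0,0,0.4,0,0,0,1, 0,0,0.2,0,0,0,1, 0,0,0.1,0,0,0,1, 0,0,0.06,0,0,0,1, 0,0,0.03,0,0,0,1, 0,0,0,0,0,0,1, 0,0,0,0,0,0,1]'
```

```text
time: 17.85
tool_pos: [566.3, -26.9, 69.6]
tcp_rot: [3.141, 0.0, 1.57]
contact_force: [1.1, 0.4, -1.2]
grip_width: 43.7
finger_force: 30.0
```

```bash
python3 -m pendant '[0,0,0.03,0,0,0,1, 0,0,0.03,0,0,0,1, 0,0,0,0,0,0,1]'
```

```text
time: 18.15
tool_pos: [566.2, -26.9, 67.9]
tcp_rot: [3.141, 0.0, 1.57]
contact_force: [-1.1, 0.2, 3.2]
grip_width: 43.5
finger_force: 30.0
```

Contact again. Releasing and going to the jar.

```bash
python3 -m pendant '[0,0,0,0,0,0,0.2, 0,0,0,0,0,0,-0.2, 0,0,0,0,0,0,-0.6, 0,0,0,0,0,0,-1, 0,0,-0.3,0,0,0,-1, 0,0,-0.6,0,0,0,-1, 0,0,-0.7,0,0,0,-1, 0,0,-0.6,0,0,0,-1, 0,0,-0.3,0,0,0,-1]' && python3 -m pendant '[0.4,-0.21,0,0,0,0,-1, 0.7,-0.4,0,0,0,0,-1, 0.8,-0.5,0,0,0,0,-1, 0.8,-0.5,0,0,0,0,-1, 0.8,-0.5,0,0,0,0,-1, 0.8,-0.5,0,0,0,0,-1, 0.8,-0.5,0,0,0,0,-1, 0.8,-0.5,0,0,0,0,-1]' && python3 -m pendant '[0.8,-0.5,0,0,0,0,-1, 0.8,-0.5,0,0,0,0,-1, 0.8,-0.5,0,0,0,0,-1, 0.8,-0.5,0,0,0,0,-1, 0.8,-0.5,0,0,0,0,-1, 0.66,-0.4,0,0,0,0,-1, 0,0,0,0,0,0,-1, 0,0,0,0,0,0,-1]'
python3 - <<'E'
from fit import *
import cv2
a=capture("side");capture("top")
cv2.imwrite("pics/s5.png",cv2.resize(a[100:340,180:500],(800,600),interpolation=2)[...,::-1])
fit("jar",[371,290,0])
E
```

```text
time: 19.05
tool_pos: [566.9, -26.9, 144.6]
tcp_rot: [3.138, 0.001, 1.57]
contact_force: [1.5, -0.4, -0.1]
grip_width: 91.4
finger_force: 0.0
time: 19.85
tool_pos: [455.8, 151.7, 141.4]
tcp_rot: [-3.139, 0.0, 1.57]
contact_force: [0.5, 0.3, -0.3]
grip_width: 91.8
finger_force: 0.0
time: 20.65
tool_pos: [370.0, 290.2, 141.7]
tcp_rot: [-3.14, 0.001, 1.572]
contact_force: [0.6, -0.4, 0.6]
grip_width: 91.8
finger_force: 0.0
jar ('top', 'side') [371.118 287.363] 0.834
jar ('top',) [374.187 278.269] 0.789
jar ('side',) [370.425 290.092] 0.008
```

View pics/s5.png

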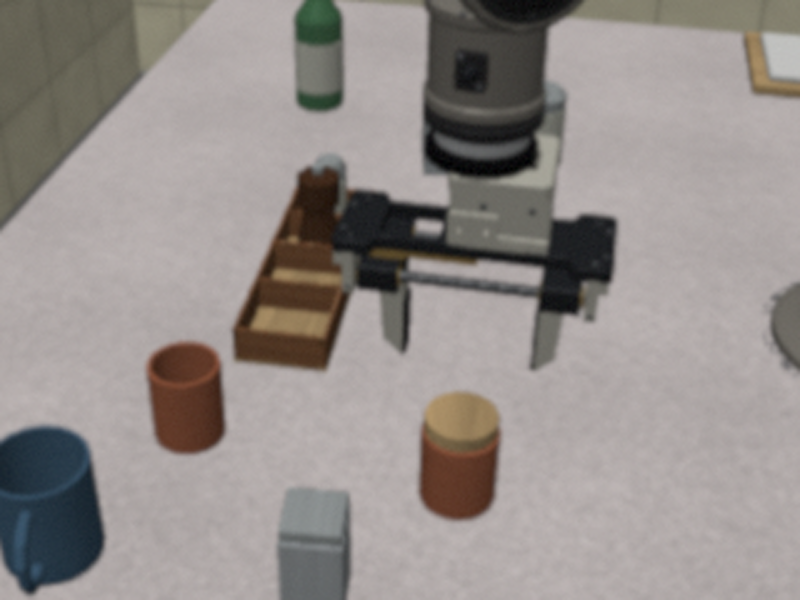

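The mill stands in its compartment at crop (320,205). The gripper is over the jar, whose lid is at crop (461,420). Descending and gripping the jar.

```bash
python3 -m pendant '[0.02,0.02,0.4,0,0,0,-1, 0,0,0.6,0,0,0,-1, 0,0,0.7,0,0,0,-1, 0,0,0.7,0,0,0,-1, 0,0,0.5,0,0,0,-1, 0,0,0.35,0,0,0,-1, 0,0,0,0,0,0,-1, 0,0,0,0,0,0,-1, 0,0,0,0,0,0,-0.6, 0,0,0,0,0,0,-0.3, 0,0,0,0,0,0,0, 0,0,0,0,0,0,0.5]' && python3 -m pendant '[0,0,0,0,0,0,1, 0,0,0,0,0,0,1, 0,0,0,0,0,0,1]'
```

```text
time: 22.05
tool_pos: [371.8, 290.9, 45.2]
tcp_rot: [3.141, -0.0, 1.57]
contact_force: [0.1, 0.2, 0.6]
grip_width: 64.0
finger_force: 0.0
time: 22.35
tool_pos: [371.8, 290.9, 45.1]
tcp_rot: [3.141, -0.0, 1.57]
contact_force: [-0.6, -0.4, 3.9]
grip_width: 61.3
finger_force: 30.0
```

```bash
python3 -m pendant '[0,0,-0.3,0,0,0,1, 0,0,-0.6,0,0,0,1, 0,0,-0.8,0,0,0,1, 0,0,-0.8,0,0,0,1, 0,0,-0.5,0,0,0,1, -0.28,0.32,0,0,0,0,1, -0.5,0.5,0,0,0,0,1, -0.6,0.7,0,0,0,0,1, -0.6,0.7,0,0,0,0,1, -0.6,0.7,0,0,0,0,1]' && python3 -m pendant '[-0.6,0.7,0,0,0,0,1, -0.6,0.6,0,0,0,0,1, -0.6,0.6,0,0,0,0,1, -0.6,0.6,0,0,0,0,1, -0.5,0.5,0,0,0,0,1, -0.3,0.3,0,0,0,0,1, 0,0,0,0,0,0,1, 0,0,0,0,0,0,1]'
python3 - <<'E'
from plant import *
import cv2
a=cv2.resize(capture("side")[100:280,220:460],(800,600),interpolation=2)
cv2.imwrite("pics/s6.png",a[...,::-1])
E
```

```text
time: 23.35
tool_pos: [459.7, 211.6, 133.8]
tcp_rot: [-3.14, 0.001, 1.57]
contact_force: [1.1, 0.4, -2.2]
grip_width: 61.4
finger_force: 30.0
time: 24.15
tool_pos: [557.3, 117.2, 134.2]
tcp_rot: [-3.14, -0.0, 1.569]
contact_force: [0.3, 0.4, -2.2]
grip_width: 61.5
finger_force: 30.0
```

View pics/s6.png

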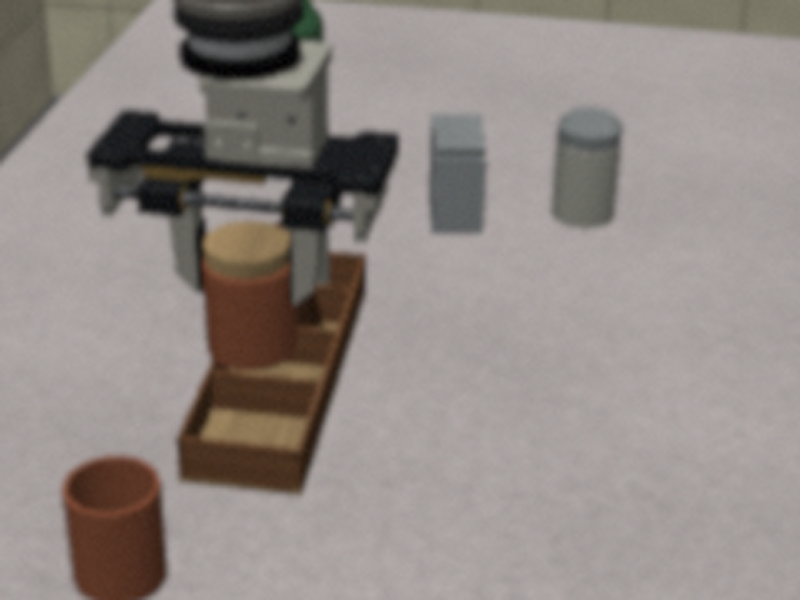

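The jar hangs upright at crop (250,295), lined up with the wide compartment. Lowering it.

```bash
python3 -m pendant '[0,0.03,0.4,0,0,0,1, 0,0,0.6,0,0,0,1, 0,0,0.6,0,0,0,1, 0,0,0.5,0,0,0,1, 0,0,0.3,0,0,0,1, 0,0,0.2,0,0,0,1, 0,0,0.1,0,0,0,1, 0,0,0.04,0,0,0,1, 0,0,0,0,0,0,1, 0,0,0,0,0,0,1]'
```

```text
time: 25.2
tool_pos: [559.4, 117.2, 53.2]
tcp_rot: [3.14, 0.0, 1.57]
contact_force: [-0.6, -0.2, -2.4]
grip_width: 61.3
finger_force: 30.0
```

```bash
python3 -m pendant '[0,0,0.04,0,0,0,1, 0,0,0.04,0,0,0,1, 0,0,0.02,0,0,0,1, 0,0,0,0,0,0,1]'
```

```text
time: 25.6
tool_pos: [559.1, 117.2, 50.2]
tcp_rot: [3.141, 0.0, 1.57]
contact_force: [-1.4, 0.3, 3.2]
grip_width: 61.7
finger_force: 30.0
```

```bash
python3 -m pendant '[0,0,0,0,0,0,0.1, 0,0,0,0,0,0,-0.4, 0,0,0,0,0,0,-0.8, 0,0,0,0,0,0,-1, 0,0,0,0,0,0,-1, 0,0,-0.3,0,0,0,-1, 0,0,-0.7,0,0,0,-1, 0,0,-0.8,0,0,0,-1, 0,0,-0.8,0,0,0,-1, 0,0,-0.4,0,0,0,-1]' && python3 -m pendant '[0.4,-0.2,0,0,0,0,-1, 0.8,-0.3,0,0,0,0,-1, 0.8,-0.3,0,0,0,0,-1, 0.8,-0.3,0,0,0,0,-1, 0.8,-0.3,0,0,0,0,-1, 0.8,-0.3,0,0,0,0,-1, 0.8,-0.3,0,0,0,0,-1]' && python3 -m pendant '[0.8,-0.3,0,0,0,0,-1, 0.8,-0.3,0,0,0,0,-1, 0.8,-0.3,0,0,0,0,-1, 0.8,-0.2,0,0,0,0,-1, 0.8,-0.2,0,0,0,0,-1, 0.6,-0.14,0,0,0,0,-1, 0,0,0,0,0,0,-1, 0,0,0,0,0,0,-1]'
python3 - <<'E'
from fit import *
import cv2
a=capture("side");capture("top")
cv2.imwrite("pics/s7.png",cv2.resize(a[140:365,180:480],(800,600),interpolation=2)[...,::-1])
fit("tin",[456,416.8,.1],("side",),yaw=True)
E
```

```text
time: 26.6
tool_pos: [560.1, 117.3, 142.5]
tcp_rot: [3.138, -0.0, 1.57]
contact_force: [0.0, 0.4, 0.9]
grip_width: 91.8
finger_force: 0.0
time: 27.3
tool_pos: [497.3, 274.6, 138.2]
tcp_rot: [-3.139, 0.001, 1.57]
contact_force: [0.2, 0.9, 0.1]
grip_width: 91.8
finger_force: 0.0
time: 28.1
tool_pos: [455.4, 411.2, 138.8]
tcp_rot: [-3.14, 0.001, 1.571]
contact_force: [0.5, -0.5, -0.4]
grip_width: 91.7
finger_force: 0.0
tin ('side',) [4.55849e+02 4.17624e+02 1.76000e-01] 0.031
tin ('side',) [4.55849e+02 4.17624e+02 1.76000e-01] 0.031
```

View pics/s7.png

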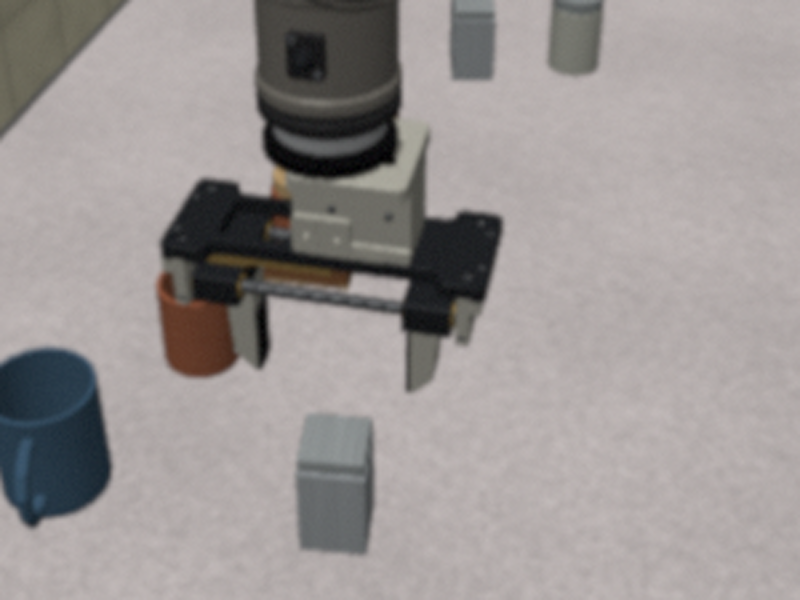

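The tin's lid is at crop (337,435), slightly turned (about 0.15 rad). Shift y by 6 mm, turn 8.4°, descend and grip.

```bash
python3 -m pendant '[0.2,0.01,0.2,0,0,-0.7,-1, 0,0,0.5,0,0,-0.7,-1, 0,0,0.7,0,0,-0.7,-1, 0,0,0.7,0,0,0,-1, 0,0,0.6,0,0,0,-1, 0,0,0.4,0,0,0,-1, 0,0,0,0,0,0,-1, 0,0,0,0,0,0,-1, 0,0,0,0,0,0,-0.3, 0,0,0,0,0,0,0, 0,0,0,0,0,0,0.2, 0,0,0,0,0,0,0.5]' && python3 -m pendant '[0,0,0,0,0,0,0.8, 0,0,0,0,0,0,1, 0,0,0,0,0,0,1, 0,0,0,0,0,0,1]'
```

```text
time: 29.45
tool_pos: [456.5, 417.4, 47.1]
tcp_rot: [3.141, -0.0, 1.717]
contact_force: [-0.5, -0.3, 0.2]
grip_width: 64.5
finger_force: 0.0
time: 29.85
tool_pos: [456.4, 417.3, 46.7]
tcp_rot: [3.142, 0.0, 1.717]
contact_force: [0.2, 0.0, -0.0]
grip_width: 45.8
finger_force: 29.7
```

```bash
python3 -m pendant '[0,0,-0.3,0,0,0,1, 0,0,-0.6,0,0,0,1, 0,0,-0.8,0,0,0.4,1, 0,0,-0.8,0,0,0.6,1, 0,0,-0.8,0,0,0.43,1, 0,0,-0.6,0,0,0,1, -0.3,0.1,0,0,0,0,1, -0.6,0.1,0,0,0,0,1, -0.8,0.2,0,0,0,0,1, -0.8,0.2,0,0,0,0,1]' && python3 -m pendant '[-0.8,0.2,0,0,0,0,1, -0.8,0.2,0,0,0,0,1, -0.8,0.2,0,0,0,0,1, -0.8,0.2,0,0,0,0,1, -0.8,0.2,0,0,0,0,1, -0.8,0.2,0,0,0,0,1]' && python3 -m pendant '[-0.8,0.2,0,0,0,0,1, -0.8,0.2,0,0,0,0,1, -0.8,0.2,0,0,0,0,1, -0.8,0.2,0,0,0,0,1, -0.8,0.2,0,0,0,0,1, -0.7,0.2,0,0,0,0,1, -0.5,0.1,0,0,0,0,1, 0,0,0,0,0,0,1, 0,0,0,0,0,0,1]'
python3 - <<'E'
from plant import *
import cv2
a=cv2.resize(capture("side")[100:280,220:460],(800,600),interpolation=2)
cv2.imwrite("pics/s8.png",a[...,::-1])
E
```

```text
time: 30.85
tool_pos: [477.2, 340.6, 161.9]
tcp_rot: [-3.139, 0.002, 1.617]
contact_force: [0.0, 0.3, -1.7]
grip_width: 45.8
finger_force: 29.7
time: 31.45
tool_pos: [519.4, 198.2, 162.0]
tcp_rot: [-3.138, 0.001, 1.616]
contact_force: [-0.1, 0.2, -2.4]
grip_width: 46.2
finger_force: 29.7
time: 32.35
tool_pos: [565.7, 46.7, 163.0]
tcp_rot: [-3.14, -0.0, 1.616]
contact_force: [0.1, -0.3, -1.4]
grip_width: 46.4
finger_force: 29.7
```

View pics/s8.png

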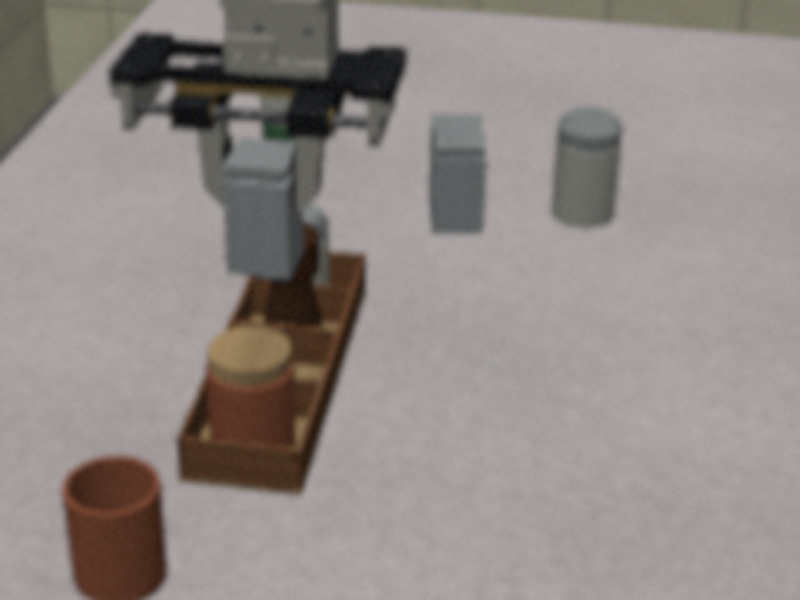

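The jar stands in the wide compartment at crop (250,390). The tin hangs at (262,210), 6 mm short of its y target. Correcting, then lowering.

```bash
python3 -m pendant '[-0.2,-0.13,0,0,0,0,1, 0,0,0.3,0,0,0,1, 0,0,0.6,0,0,0,1, 0,0,0.7,0,0,0,1, 0,0,0.7,0,0,0,1, 0,0,0.6,0,0,0,1, 0,0,0.4,0,0,0,1, 0,0,0.2,0,0,0,1, 0,0,0.1,0,0,0,1, 0,0,0.04,0,0,0,1, 0,0,0,0,0,0,1, 0,0,0,0,0,0,1]'
```

```text
time: 33.6
tool_pos: [563.3, 40.7, 55.1]
tcp_rot: [3.14, 0.0, 1.617]
contact_force: [-0.0, -0.3, -0.9]
grip_width: 46.3
finger_force: 29.7
```

```bash
python3 -m pendant '[0,0,0.05,0,0,0,1, 0,0,0.04,0,0,0,1, 0,0,0.03,0,0,0,1, 0,0,0,0,0,0,1]'
```

```text
time: 34.0
tool_pos: [563.0, 40.7, 51.7]
tcp_rot: [3.141, 0.0, 1.617]
contact_force: [-2.2, 0.0, 5.5]
grip_width: 46.2
finger_force: 29.7
```

Contact. Releasing, raising, retreating toward the base at a clear height, and checking.

```bash
python3 -m pendant '[0,0,0,0,0,0,0.2, 0,0,0,0,0,0,-0.2, 0,0,0,0,0,0,-0.6, 0,0,0,0,0,0,-1, 0,0,0,0,0,0,-1, 0,0,-0.3,0,0,0,-1, 0,0,-0.7,0,0,0,-1, 0,0,-0.9,0,0,0,-1, 0,0,-0.9,0,0,0,-1, 0,0,-0.9,0,0,0,-1, 0,0,-0.9,0,0,0,-1, 0,0,-0.6,0,0,0,-1]' && python3 -m pendant '[0,-0.3,0,0,0,0,-1, 0,-0.8,0,0,0,0,-1, 0,-0.8,0,0,0,0,-1, 0,-0.8,0,0,0,0,-1, 0,-0.8,0,0,0,0,-1, 0,-0.8,0,0,0,0,-1, 0,-0.5,0,0,0,0,-1, 0,0,0,0,0,0,-1, 0,0,0,0,0,0,-1]'
python3 - <<'E'
from fit import *
a=capture("side");b=capture("top")
A=cv2.resize(a[110:310,180:440],(780,600),interpolation=2);cv2.imwrite("pics/s9.png",A[...,::-1])
cv2.imwrite("pics/t9.png",cv2.resize(b[130:280,160:480],(800,375),interpolation=2)[...,::-1])
for n in("jar","tin","mill","shaker"):M[n]=[m+[0,0,5] for m in M[n]]
for n,p in dict(jar=[559,117,0],tin=[563,40.7,.047],mill=[566,-27,0],shaker=[568.7,-86,0]).items():fit(n,p)
E
```

```text
time: 35.2
tool_pos: [563.4, 40.8, 209.8]
tcp_rot: [3.138, 0.0, 1.617]
contact_force: [0.8, 0.3, 0.3]
grip_width: 91.8
finger_force: 0.0
time: 36.1
tool_pos: [418.9, 34.2, 206.7]
tcp_rot: [3.141, 0.0, 1.616]
contact_force: [0.7, -0.3, -0.0]
grip_width: 91.6
finger_force: 0.0
jar ('top', 'side') [558.356 117.479] 0.187
jar ('top',) [559.147 118.623] 0.003
jar ('side',) [561.476 104.552] 0.145
tin ('top', 'side') [561.548  39.935] 1.04
tin ('top',) [562.295  40.963] 0.091
tin ('side',) [569.222   4.182] 0.846
mill ('top', 'side') [565.065 -28.375] 1.004
mill ('top',) [565.83  -26.829] 0.006
mill ('side',) [568.531 -45.242] 0.894
shaker ('top', 'side') [565.56 -87.04] 2.842
shaker ('top',) [568.053 -83.792] 0.007
shaker ('side',) [ 572.26  -134.978] 2.361
```

View pics/s9.png

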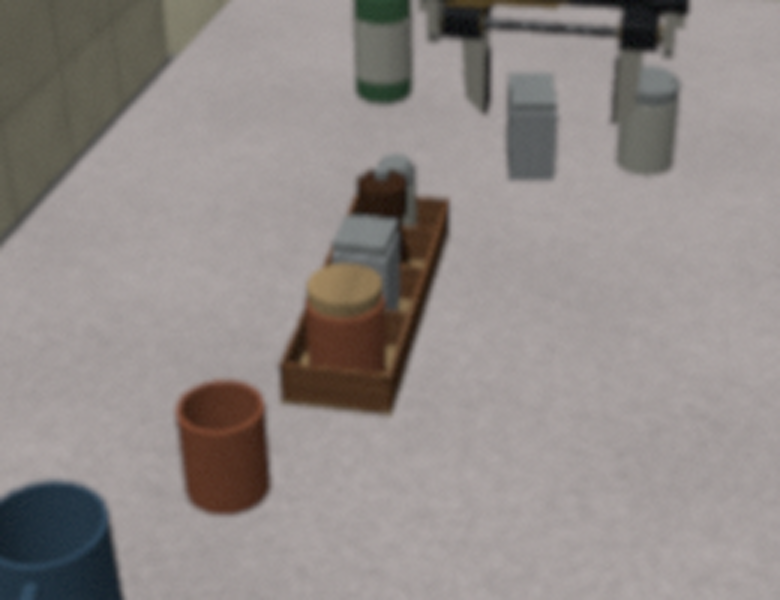

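View pics/t9.png

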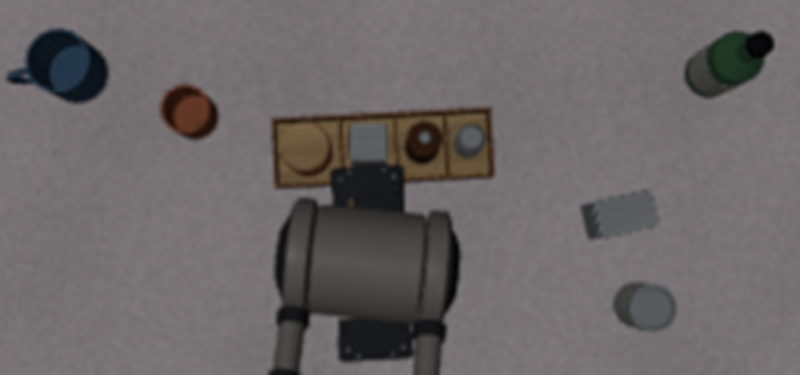

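All four stand upright in order: jar at crop (303,147), tin (368,143), mill (423,140) and shaker (468,140). The top-view fits are within 3 mm of the targets, the other five things are untouched, and the robot is clear.

```bash
python3 -c "
from plant import *
print(close_job())"
```

```text
the job is handed in; nothing more can be done
None
```

The caddy is filled and the job handed in at about 36 s of the 112 s allowed. From the widest compartment along, the jar, square tin, mill and slim shaker stand upright on the floor, each within about 3 mm of its target by the top camera, and the other five things look unmoved; the judge's verdict was not shown.

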